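# Scrub the beaker and rack the washing-up

## Robot

A 7-joint arm with a two-finger parallel gripper is mounted at the origin on the work surface. World frame = base frame: x ahead of the robot, y to its left, z up, the work surface at z = 0. Lengths are in m, angles in degrees, forces in N, time in s.
With the tool pointing down it reaches from about 0.4 to 0.85 m from the base axis. Payload 6.9 kg.
Tool frame: the origin (TCP) lies at the very end of the fingers, on their centre line; the grasp point (between the pads) lies 19 mm behind it; z points along the fingers, y is the line along which they close (so a half turn about z gives the same grasp; the last joint's range is limited). The gripper opens to 85 mm and grips with 20 to 120 N. Pads are 22 mm wide; open, the fingers measure 114 mm over their backs; the gripper's body (76 mm by 85 mm) begins 54 mm behind the grasp point. The pads swing forward as they close: fully open they stand 13 mm farther back than shut.
Start: joints at [72.107, 29.078, -13.613, 85.955, 7.202, 65.827, -8.869], TCP at [0.254, -0.571, 0.231] pointing down, gripper open.
Joint ranges: [-176.47, 176.47], [-13.61, 117.27], [-81.72, 77.17], [0.22, 143.17], [-87.28, 267.28], [10, 112.55], [-165.47, 165.47]. Speed limits (degrees/s): [136.94, 136.94, 180, 180, 180, 180, 180].

## Interface

Orientations are given as a 3x3 rotation matrix whose columns are the frame's x, y, z axes.
In Python, from station import observe, optics, env gives the robot as it stands.
- The arm moves only by the tool arm_command, never from a script. Its argument "motion" is a list of rows, each a list of 7 numbers: the shift along the tool's x, y, z in mm, then the turn, a rotation vector about the tool's x, y, z in degrees, then the closure, from -1 (fully open) to 1 (shut). In form: [[tx, ty, tz, rx, ry, rz, grip], ...]. A call has exactly 10 rows; each row shifts and turns the commanded pose from where the row before left it, along the tool's axes as they then stand; what a row does not reach is not made up. A row lasts 1/8 s, in which the tool goes at most 62.5 mm and 10.7 degrees, less where a joint would pass 70% of its speed; a pose out of reach is approached as far as the arm can. A call with a gripper value outside its range is refused whole. The fingers move at their own pace and stop on an object; "grip_force" is the grip in N (left out, the last holds). Time passes only in rows, so rows that do not move let the fingers close, or fill a call up. It gives the time, the measured TCP pose, the force, the opening and the grip force at its end, in the units of the state.
- observe(): the state, without advancing time (a new reading comes with each control period).
- optics.snapshot(name): name is "scene" or "side" or "wrist"; returns a dict with "img" (420x560x3 uint8, blue, green, red), "z_map" (420x560 float32, m along the optical axis (not along the pixel's ray), 0 where there is no reading), "fx", "fy", "cx", "cy" (pixels), "k1" (the pictures are not rectified: a ray, as slopes to the right and down, at radius r is drawn at 1 + k1 r^2 times it, then the intrinsics apply), "camera_from_world" (4x4, takes a point from world to camera coordinates). Camera axes: x right, y down, z forward; pixel columns grow to the right and rows downward; lengths in m; the calibration is good to about 2 mm. A picture is of the moment at which its call begins.
- env.job_done(): hands the job in; it is judged then, once.
The state is a dict: "t": time; "joints": joint angles; "qd": joint speeds; "joint_torque": joint torques, N m; "tcp_pos": TCP position; "orientation": TCP orientation; "ft_force": force on the tool from outside, world axes, zero at the start; "moment": the same for the moment, N m; "finger_gap": opening from 0.0 (shut) to 1.0 (fully open); "gripper_force": force on a finger pad.
Only numpy, scipy, OpenCV 4.12 (cv2) and the standard library are available. Lean on these libraries where they do the work, as an engineer would, in place of code of your own. Each camera call takes 0.05 s, during which the arm holds its last target. There are 200 camera calls.

## Task

Finish the washing-up on this lab bench: take the bottle brush from its stand and scrub the inside of the tall beaker with three full strokes, each down to the bottom and up again until the brush's lower end is well past half the beaker's height, keeping the beaker upright, then stand the brush back in its stand. Put the beaker upright in the single end pocket of the draining rack, setting it down rather than dropping it, and drop every conical flask upright into the four pockets beside it, one to a pocket; leave the spray bottle and the clear box where they are.

Things in the scene. Friction and masses are not known exactly. Their poses are not given: they have to be found in the camera images.
- rack: White plastic draining rack, fixed to the bench, walls 35 mm high and 4 mm thick, floor 4 mm thick. Origin on the underside. A 2 x 2 square of four flask pockets (each 74 x 74 mm inside, 78 mm pitch; block 160 x 160 mm) and at its +y side one single beaker pocket (74 x 74 mm inside). Over all 238 mm along its own y, from y = -125 to +113 mm. Its yaw varies.
- pocket0 (a point): Centre of the floor of flask pocket 0 of the square of four (0 and 1 on the rack's -x side, 2 and 3 on its +x side; 1 and 3 next to the beaker pocket); z up; walls rise 31 mm above it.
- pocket1 (a point): Centre of the floor of flask pocket 1 of the square of four (0 and 1 on the rack's -x side, 2 and 3 on its +x side; 1 and 3 next to the beaker pocket); z up; walls rise 31 mm above it.
- pocket2 (a point): Centre of the floor of flask pocket 2 of the square of four (0 and 1 on the rack's -x side, 2 and 3 on its +x side; 1 and 3 next to the beaker pocket); z up; walls rise 31 mm above it.
- pocket3 (a point): Centre of the floor of flask pocket 3 of the square of four (0 and 1 on the rack's -x side, 2 and 3 on its +x side; 1 and 3 next to the beaker pocket); z up; walls rise 31 mm above it.
- beaker_pocket (a point): Centre of the floor of the single end pocket for the beaker; walls rise 31 mm above it.
- stand: Steel brush stand fixed to the bench: an open round cup 60 mm high, 58 mm outside and 50 mm inside diameter, foot flare 76 mm, inner floor 5 mm above its underside. Origin at the centre of the underside.
- brush: Bottle brush, 190 mm long, 60 g, rigid, standing foot-down in the stand at the start. Origin at the centre of its flat foot, z along the brush towards the handle. Bristle head (white) from 0 to 80 mm, 40 mm diameter (visible tufts 45 mm); thin stem of 10 mm diameter to 125 mm; grey handle of 16 mm diameter from 130 to 188 mm.
- brush_tip (a point): Centre of the flat foot of the brush (lower end of the bristle head); same point as the brush's origin.
- beaker: Tall glass beaker, loose, 62 mm outside and 56 mm inside diameter, 110 mm high, inner floor 6 mm above its underside, 180 g. Origin at the centre of the underside, z up to the mouth.
- flask0: Small conical flask of amber glass, 82 mm high, 120 g (varies): foot 58 mm and body 64 mm diameter up to 10 mm height, cone tapering to 26 mm at 50 mm, straight neck 26 mm diameter from 50 to 82 mm. Origin at the centre of the underside, z up. Absent in some starts (two to four flasks stand on the bench).
- flask1: Small conical flask of amber glass, 82 mm high, 120 g (varies): foot 58 mm and body 64 mm diameter up to 10 mm height, cone tapering to 26 mm at 50 mm, straight neck 26 mm diameter from 50 to 82 mm. Origin at the centre of the underside, z up. Absent in some starts (two to four flasks stand on the bench).
- flask2: Small conical flask of amber glass, 82 mm high, 120 g (varies): foot 58 mm and body 64 mm diameter up to 10 mm height, cone tapering to 26 mm at 50 mm, straight neck 26 mm diameter from 50 to 82 mm. Origin at the centre of the underside, z up. Absent in some starts (two to four flasks stand on the bench).
- flask3: Small conical flask of amber glass, 82 mm high, 120 g (varies): foot 58 mm and body 64 mm diameter up to 10 mm height, cone tapering to 26 mm at 50 mm, straight neck 26 mm diameter from 50 to 82 mm. Origin at the centre of the underside, z up. Absent in some starts (two to four flasks stand on the bench).
- spray: White spray bottle with blue head, 195 mm high, 72 mm diameter, bystander: leave alone. Origin at the centre of the underside.
- tipbox: Clear plastic box 85 x 120 x 55 mm, bystander: leave alone. Origin at the centre of the underside.
Not all that is in view belongs to the job. What is shaped like the flask0 but yellow is not meant. What is shaped like the brush but orange is not meant.

How it is judged (in metres and radians):
On the way, in this order (a step that is already met when the one before it is completed fails the run):
1. first stroke down: the foot of the brush within 22 mm of the beaker's underside (16 mm of its inner floor), over the beaker's middle within 30 mm (horizontal distance between brush_tip and beaker below 0.03 m and z of brush_tip in the frame of beaker below 0.022 m and angle between beaker's own z axis and vertical below 0.2 rad), for 0.05 s.
2. brush drawn up after the first stroke: its foot at least 55 mm above the beaker's underside, still within 30 mm of the beaker's axis (horizontal distance between brush_tip and beaker below 0.03 m and z of brush_tip in the frame of beaker above 0.055 m and angle between beaker's own z axis and vertical below 0.2 rad), for 0.05 s.
3. second stroke down: the foot of the brush within 22 mm of the beaker's underside (16 mm of its inner floor), over the beaker's middle within 30 mm (all of step 1), for 0.05 s.
4. brush drawn up after the second stroke: its foot at least 55 mm above the beaker's underside, still within 30 mm of the beaker's axis (all of step 2), for 0.05 s.
5. third stroke down: the foot of the brush within 22 mm of the beaker's underside (16 mm of its inner floor), over the beaker's middle within 30 mm (all of step 3), for 0.05 s.
6. brush drawn up after the third stroke: its foot at least 55 mm above the beaker's underside, still within 30 mm of the beaker's axis (all of step 4), for 0.05 s.
7. the scrubbed-out brush stands in its stand again, let go (horizontal distance between brush_tip and stand below 0.015 m and z of brush_tip in the frame of stand below 0.015 m and angle between brush's own z axis and vertical below 0.2 rad and linear speed of brush below 0.03 m/s and contact force between brush and the fingers below 0.1 N), for 0.2 s.
At the end, for the whole second after the job is handed in: Every present flask upright (0.12 rad) on the floor of a flask pocket, within 10 mm of its centre; beaker upright on the floor of the end pocket, within 15 mm of its centre; brush foot-down in its stand, foot within 15 mm of axis and underside, leaning under 0.2 rad; all at rest (((horizontal distance between flask0 and pocket0 below 0.01 m and z of flask0 in the frame of rack below 0.01 m and angle between flask0's own z axis and vertical below 0.12 rad and linear speed of flask0 below 0.03 m/s) or (horizontal distance between flask0 and pocket1 below 0.01 m and z of flask0 in the frame of rack below 0.01 m and angle between flask0's own z axis and vertical below 0.12 rad and linear speed of flask0 below 0.03 m/s) or (horizontal distance between flask0 and pocket2 below 0.01 m and z of flask0 in the frame of rack below 0.01 m and angle between flask0's own z axis and vertical below 0.12 rad and linear speed of flask0 below 0.03 m/s) or (horizontal distance between flask0 and pocket3 below 0.01 m and z of flask0 in the frame of rack below 0.01 m and angle between flask0's own z axis and vertical below 0.12 rad and linear speed of flask0 below 0.03 m/s)) and ((horizontal distance between flask1 and pocket0 below 0.01 m and z of flask1 in the frame of rack below 0.01 m and angle between flask1's own z axis and vertical below 0.12 rad and linear speed of flask1 below 0.03 m/s) or (horizontal distance between flask1 and pocket1 below 0.01 m and z of flask1 in the frame of rack below 0.01 m and angle between flask1's own z axis and vertical below 0.12 rad and linear speed of flask1 below 0.03 m/s) or (horizontal distance between flask1 and pocket2 below 0.01 m and z of flask1 in the frame of rack below 0.01 m and angle between flask1's own z axis and vertical below 0.12 rad and linear speed of flask1 below 0.03 m/s) or (horizontal distance between flask1 and pocket3 below 0.01 m and z of flask1 in the frame of rack below 0.01 m and angle between flask1's own z axis and vertical below 0.12 rad and linear speed of flask1 below 0.03 m/s)) and ((horizontal distance between flask2 and pocket0 below 0.01 m and z of flask2 in the frame of rack below 0.01 m and angle between flask2's own z axis and vertical below 0.12 rad and linear speed of flask2 below 0.03 m/s) or (horizontal distance between flask2 and pocket1 below 0.01 m and z of flask2 in the frame of rack below 0.01 m and angle between flask2's own z axis and vertical below 0.12 rad and linear speed of flask2 below 0.03 m/s) or (horizontal distance between flask2 and pocket2 below 0.01 m and z of flask2 in the frame of rack below 0.01 m and angle between flask2's own z axis and vertical below 0.12 rad and linear speed of flask2 below 0.03 m/s) or (horizontal distance between flask2 and pocket3 below 0.01 m and z of flask2 in the frame of rack below 0.01 m and angle between flask2's own z axis and vertical below 0.12 rad and linear speed of flask2 below 0.03 m/s)) and ((horizontal distance between flask3 and pocket0 below 0.01 m and z of flask3 in the frame of rack below 0.01 m and angle between flask3's own z axis and vertical below 0.12 rad and linear speed of flask3 below 0.03 m/s) or (horizontal distance between flask3 and pocket1 below 0.01 m and z of flask3 in the frame of rack below 0.01 m and angle between flask3's own z axis and vertical below 0.12 rad and linear speed of flask3 below 0.03 m/s) or (horizontal distance between flask3 and pocket2 below 0.01 m and z of flask3 in the frame of rack below 0.01 m and angle between flask3's own z axis and vertical below 0.12 rad and linear speed of flask3 below 0.03 m/s) or (horizontal distance between flask3 and pocket3 below 0.01 m and z of flask3 in the frame of rack below 0.01 m and angle between flask3's own z axis and vertical below 0.12 rad and linear speed of flask3 below 0.03 m/s)) and horizontal distance between beaker and beaker_pocket below 0.015 m and z of beaker in the frame of rack below 0.01 m and angle between beaker's own z axis and vertical below 0.12 rad and linear speed of each of beaker, brush below 0.03 m/s and horizontal distance between brush_tip and stand below 0.015 m and z of brush_tip in the frame of stand below 0.015 m and angle between brush's own z axis and vertical below 0.2 rad); the robot touches nothing.
It fails at once if the beaker is tipped over (more than 0.6 rad) (angle between beaker's own z axis and vertical above 0.6 rad).
It fails at once if the beaker is dropped (falls freely faster than 0.6 m/s, a drop of about 20 mm) (linear speed of beaker above 0.6 m/s and contact force between beaker and the fingers below 0.1 N).
It fails at once if the spray bottle is moved more than 30 mm (distance of spray from where it was at the start of the episode above 0.03 m).
It fails at once if the clear box is moved more than 30 mm (distance of tipbox from where it was at the start of the episode above 0.03 m).
Of flask0, flask1, flask2, flask3 only 2 to 4 are there at a start; the rules pass over those that are not, and their reading is None.
At some moment in a run one of flask0, flask1, flask2, flask3 may be knocked a few centimetres aside while the robot is not near it.
It also fails if it takes over 210 s, if anything falls off the work surface, if the arm or the gripper's body presses on something with over 40 N, if the wrist force passes 120 N, or if a joint passes its speed limit or range.

## Working session

There is one attempt and no reset: what is moved stays moved. The work goes in short steps, Python scripts to look and compute and a tool call to move; the robot and the scene stay as the last step left them, time stands still between calls to the robot, and variables do not carry over. Pictures are saved under pics/ and viewed, at most 14 in all, crops included, and the job is handed in when it is done.

Besides the shell and the picture viewer there is one more tool, called after ">>>" by a JSON object that holds its "fn" and its "kwargs". arm_command: Moves the arm, as the interface text tells. Its arguments: {"type":"object","properties":{"motion":{"type":"array"},"grip_force":{"type":"number"}},"required":["motion"]}

```bash
mkdir -p pics; ls
cat > h.py <<'E'
import sys; sys.path.insert(0,'.')
import numpy as np, cv2
from station import observe, optics, env
def undist(s,u,v):
    K=np.array([[s['fx'],0,s['cx']],[0,s['fy'],s['cy']],[0,0,1.]])
    p=np.array(np.stack([np.ravel(u),np.ravel(v)],1),float).reshape(-1,1,2)
    return cv2.undistortPoints(p,K,np.array([s['k1'],0,0,0.])).reshape(-1,2)
def ray(s,u,v):
    d=undist(s,u,v); M=np.linalg.inv(s['camera_from_world'])
    d=np.c_[d,np.ones(len(d))]@M[:3,:3].T
    return M[:3,3],d
def onplane(s,u,v,z):
    o,d=ray(s,u,v); return o+d*((z-o[2])/d[:,2])[:,None]
def cloud(s):
    h,w=s['z_map'].shape; vv,uu=np.mgrid[:h,:w]
    d=undist(s,uu,vv); M=np.linalg.inv(s['camera_from_world'])
    p=np.c_[d,np.ones(len(d))]*s['z_map'].reshape(-1,1)
    return (p@M[:3,:3].T+M[:3,3]).reshape(h,w,3)
def proj(s,P):
    P=np.atleast_2d(P); c=P@s['camera_from_world'][:3,:3].T+s['camera_from_world'][:3,3]
    n=c[:,:2]/c[:,2:]; r2=(n**2).sum(1,keepdims=True); n=n*(1+s['k1']*r2)
    return n*[s['fx'],s['fy']]+[s['cx'],s['cy']]
E
python3 - <<'E'
from h import *
import pickle
S={n:optics.snapshot(n) for n in("scene","side","wrist")}
pickle.dump(S,open('s0.pkl','wb'))
for n,s in S.items():
    cv2.imwrite(f'pics/{n}0.png',s['img']); print(n,s['fx'],s['k1'],np.linalg.inv(s['camera_from_world'])[:3].round(3).tolist())
o=observe();print(o)
E
```

```text
pics
scene 405.91926756649474 0.00710744213357898 [[0.636, 0.564, -0.526, 1.015], [0.771, -0.479, 0.419, -0.401], [-0.015, -0.672, -0.74, 0.718]]
side 384.63772791820406 -0.004250815444459945 [[0.705, -0.526, 0.476, 0.14], [-0.709, -0.528, 0.468, -0.419], [0.005, -0.667, -0.745, 0.668]]
wrist 306.17446122665456 -0.06023460516146303 [[0.406, -0.882, -0.238, 0.312], [-0.914, -0.393, -0.103, -0.545], [-0.003, 0.259, -0.966, 0.374]]
{'t': 0.15, 'joints': array([ 72.10911857,  29.11534184, -13.61162612,  85.99302839,
         7.20100376,  65.8282677 ,  -8.86972065]), 'qd': array([ 0.04832783, -0.05802085,  0.03909707, -0.11758624,  0.02980335,
       -0.10430305, -0.03965277]), 'joint_torque': array([-2.78179650e-03, -6.21012211e+01, -2.18975656e+00, -2.49840546e+01,
        1.25628785e-02,  9.24970256e-03, -4.09151983e-05]), 'tcp_pos': array([ 0.25337652, -0.57093285,  0.23063613]), 'orientation': array([[ 9.13998009e-01,  4.05718306e-01, -5.43739724e-04],
       [ 4.05718670e-01, -9.13997156e-01,  1.24881446e-03],
       [ 9.69032552e-06, -1.36201929e-03, -9.99999072e-01]]), 'ft_force': array([-0.56718049, -0.55140909,  0.37713506]), 'moment': array([-0.02050354, -0.04478528,  0.02502623]), 'gripper_force': 0.0, 'finger_gap': 1.0001472028651202}
```

View pics/scene0.png

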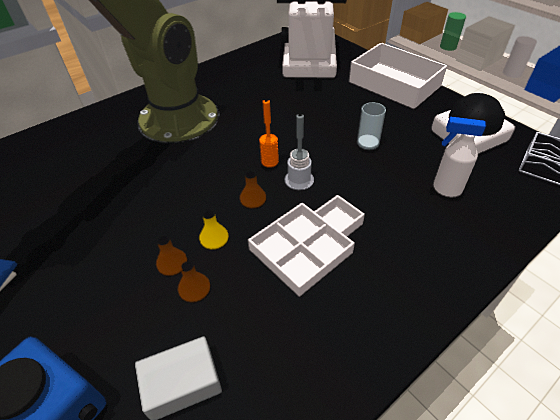

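View pics/side0.png

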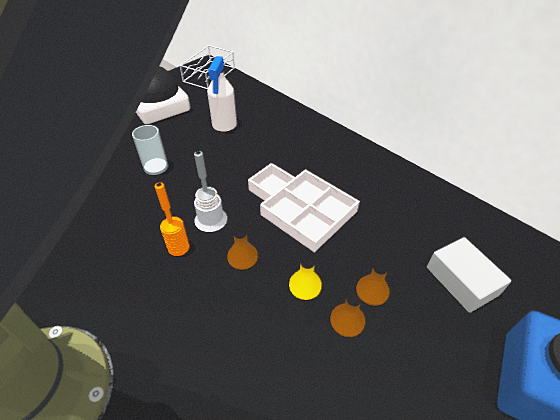

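Candidates: brush – grey in its stand (scene 300,150), orange decoy free-standing (267,140). Flasks – amber (253,190), (171,258), (194,284); yellow decoy (213,232). Beaker (371,125), rack (305,245), spray (455,165), box (178,378).

```bash
cat > m.py <<'E'
from h import *
import pickle
from scipy.optimize import least_squares
S=pickle.load(open('s0.pkl','rb'))
def fit(P,rf,x0):
    r=least_squares(lambda c:np.hypot(P[:,0]-c[0],P[:,1]-c[1])-rf(P[:,2]),x0,loss='soft_l1',f_scale=.002)
    return r.x.round(4),np.abs(r.fun).mean().round(4)
rfl=lambda z:np.interp(z,[0,.01,.05,.082],[.032,.032,.013,.013])
if __name__=='__main__':
  for n in('scene','side','wrist'):
    s=S[n];C=cloud(s);H=cv2.cvtColor(s['img'],cv2.COLOR_BGR2HSV)
    m=cv2.inRange(H,(3,120,30),(17,255,255)) ; 
    k,l,st,ce=cv2.connectedComponentsWithStats(m)
    for i in range(1,k):
        if st[i,4]<60: continue
        P=C[(l==i)&(s['z_map']>0)]; P=P[(P[:,2]>.004)&(P[:,2]<.084)]
        print(n,'amber',st[i].tolist(),ce[i].round(),np.median(H[l==i],0), len(P),P[:,2].max().round(3) if len(P) else '', fit(P,rfl,P[:,:2].mean(0)) if len(P)>20 else '')
  for n,boxes in {'scene':dict(beaker=(355,98,388,152),stand=(282,112,316,188)),'side':dict(beaker=(133,122,168,176),stand=(192,150,228,231))}.items():
    s=S[n];C=cloud(s)
    for b,(x0,y0,x1,y1) in boxes.items():
        P=C[y0:y1,x0:x1].reshape(-1,3);P=P[(P[:,2]>.004)&(P[:,2]<.3)]
        print(n,b,len(P),np.histogram(P[:,2],10,(0,.2))[0])
        if b=='stand':
            for a,c,r in((.02,.055,.029),(.075,.09,.02),(.14,.19,.008)):
                Q=P[(P[:,2]>a)&(P[:,2]<c)]; print(a,len(Q),fit(Q,lambda z:r,Q[:,:2].mean(0)) if len(Q)>5 else'')
        else:
            print(P.mean(0)); Q=P[(P[:,2]>.02)]; print(fit(Q,lambda z:.031,Q[:,:2].mean(0)))
    x0,y0,x1,y1=(245,190,368,300) if n=='scene' else (245,160,362,254)
    P=C[y0:y1,x0:x1].reshape(-1,3)
    V=s['img'][y0:y1,x0:x1].reshape(-1,3).min(1)
    Q=P[(P[:,2]>.030)&(P[:,2]<.04)&(V>90)]
    np.save(f'rack_{n}.npy',Q); print(n,'rack top',len(Q),Q.min(0),Q.max(0),cv2.minAreaRect(Q[:,:2].astype(np.float32)*1000))
E
python3 m.py
```

```text
scene amber [42, 0, 49, 94, 1169] [67. 49.] [ 16. 143. 191.] 1 0.06 
scene amber [333, 0, 59, 50, 2262] [362.  21.] [ 16. 154.  95.] 0  
scene amber [400, 2, 48, 42, 1390] [423.  22.] [ 16. 154.  97.] 0  
scene amber [259, 100, 20, 68, 820] [268. 140.] [ 12.  255.  161.5] 484 0.084 (array([0.3472, 0.0816]), np.float64(0.0058))
scene amber [239, 176, 27, 33, 596] [252. 194.] [ 14. 242.  95.] 554 0.082 (array([ 0.4247, -0.0313]), np.float64(0.001))
scene amber [156, 240, 54, 63, 1610] [182. 273.] [ 14. 242.  93.] 1502 0.083 (array([ 0.5307, -0.2782]), np.float64(0.0226))
side amber [154, 182, 36, 74, 945] [172. 226.] [ 14. 244. 223.] 524 0.084 (array([0.341 , 0.0774]), np.float64(0.006))
side amber [227, 234, 31, 36, 752] [242. 254.] [ 16.  220.  158.5] 724 0.082 (array([ 0.423 , -0.0331]), np.float64(0.0007))
side amber [356, 269, 34, 37, 868] [373. 289.] [ 16. 222. 159.] 839 0.083 (array([ 0.5498, -0.2748]), np.float64(0.0007))
side amber [330, 300, 36, 37, 935] [347. 320.] [ 16. 222. 159.] 903 0.082 (array([ 0.4649, -0.2792]), np.float64(0.0006))
scene beaker 1005 [101 135 139 174 2
[... 377 characters left out ...]
03000343] [0.70304173 0.11352874 0.03907104] ((616.7837524414062, -6.428871154785156), (162.8779296875, 240.83755493164062), 2.6491217613220215)
side beaker 1204 [135 162 161 198 322 226   0   0   0   0]
[0.45037075 0.33383656 0.06772101]
(array([0.454 , 0.3431]), np.float64(0.0015))
side stand 1297 [225 155 243 163 247  36  35  60  68  65]
0.02 293 (array([0.443 , 0.0994]), np.float64(0.0009))
0.075 216 (array([0.4434, 0.0999]), np.float64(0.0034))
0.14 161 (array([0.4429, 0.0993]), np.float64(0.0007))
side rack top 945 [ 0.53213439 -0.13094207  0.03000226] [0.70006329 0.11304455 0.03802265] ((614.90869140625, -8.088699340820312), (163.3275604248047, 240.60336303710938), 2.5373449325561523)
```

```bash
python3 -c "
import cv2
a=cv2.imread('pics/scene0.png')[80:310,140:410];b=cv2.imread('pics/side0.png')[120:340,120:400]
a=cv2.resize(a,None,fx=1.48,fy=1.48*2);b=cv2.resize(b,None,fx=1.42,fy=1.42*2)
a=cv2.resize(cv2.imread('pics/scene0.png')[80:310,140:410],(400,341));b=cv2.resize(cv2.imread('pics/side0.png')[120:340,120:400],(400,341));cv2.imwrite('pics/crop.png',cv2.hconcat([a,b]))"
```

```text
(no output)
```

View pics/crop.png

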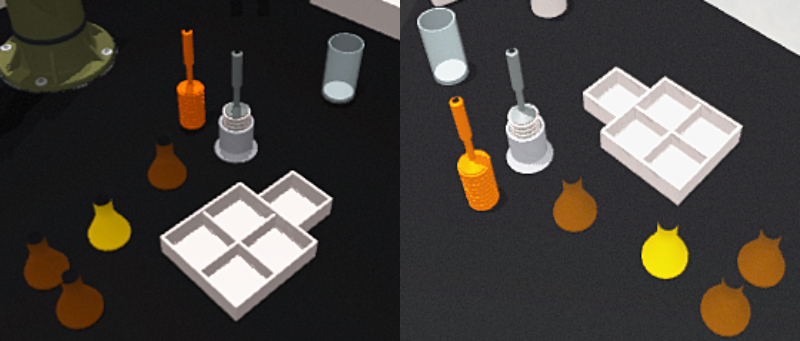

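The crop confirms it: the grey brush stands in the steel cup (crop 237,100). There are three amber flasks, and the orange brush and yellow flask are decoys. I'll move over the brush at yaw 0.

>>> {"fn": "arm_command", "kwargs": {"motion": [[0,0,0,0,0,8,-1],[0,0,0,0,0,8,-1],[0,0,0,0,0,8,-1],[40,-20,0,0,0,0,-1],[40,-30,0,0,0,0,-1],[40,-30,-5,0,0,0,-1],[30,-50,-5,0,0,0,-1],[20,-50,-5,0,0,0,-1],[20,-50,-5,0,0,0,-1],[0,-55,0,0,0,0,-1]], "grip_force": 40}}

```text
t: 1.4
tcp_pos: [0.4454, -0.2844, 0.2513]
orientation: [[1.0, 0.0, 0.001], [0.0, -1.0, 0.0], [0.001, -0.0, -1.0]]
ft_force: [0.3, 0.5, 0.5]
finger_gap: 0.997
gripper_force: 0.0
```

>>> {"fn": "arm_command", "kwargs": {"motion": [[0,-55,0,0,0,0,-1],[0,-55,0,0,0,0,-1],[0,-55,0,0,0,0,-1],[0,-55,0,0,0,0,-1],[0,-55,0,0,0,0,-1],[0,-50,0,0,0,0,-1],[0,-40,0,0,0,0,-1],[0,0,0,0,0,0,-1],[0,0,0,0,0,0,-1],[0,0,0,0,0,0,-1]]}}

```text
t: 2.65
tcp_pos: [0.4443, 0.0772, 0.2512]
orientation: [[1.0, -0.003, -0.0], [-0.003, -1.0, -0.001], [-0.0, 0.001, -1.0]]
ft_force: [-0.1, 0.5, 0.6]
finger_gap: 0.999
gripper_force: 0.0
```

```bash
cat > st.py <<'E'
from h import *
o=observe();R=o['orientation'];print(round(o['t'],2),'tcp',(o['tcp_pos']*1000).round(1),'yaw',np.degrees(np.arctan2(R[1,0],R[0,0])).round(2),'z',R[:,2].round(4),'F',o['ft_force'].round(1),'gap',round(o['finger_gap'],3),'gf',o['gripper_force'],'j',o['joints'].round(0))
E
python3 st.py
```

```text
2.65 tcp [444.3  77.2 251.2] yaw -0.19 z [-3.e-04 -6.e-04 -1.e+00] F [-0.1  0.5  0.6] gap 0.999 gf 0.0 j [   4.   13.  -22.  109.    6.   59. -110.]
```

>>> {"fn": "arm_command", "kwargs": {"motion": [[0,-12,0,0,0,0,-1],[0,-11,0,0,0,0,-1],[0,0,30,0,0,0,-1],[0,0,40,0,0,0,-1],[0,0,25,0,0,0,-1],[0,0,10,0,0,0,-1],[0,0,0,0,0,0,0.5],[0,0,0,0,0,0,1],[0,0,0,0,0,0,1],[0,0,0,0,0,0,1]]}}

```text
t: 3.9
tcp_pos: [0.4447, 0.1014, 0.1469]
orientation: [[1.0, -0.001, 0.001], [-0.001, -1.0, -0.0], [0.001, 0.0, -1.0]]
ft_force: [-0.3, -2.0, 6.5]
finger_gap: 0.176
gripper_force: 38.8
```

>>> {"fn": "arm_command", "kwargs": {"motion": [[0,0,0,0,0,0,1],[0,0,0,0,0,0,1],[0,0,0,0,0,0,1],[0,0,0,0,0,0,1],[0,0,-20,0,0,0,1],[0,0,-30,0,0,0,1],[0,0,-40,0,0,0,1],[0,0,-40,0,0,0,1],[0,0,-20,0,0,0,1],[0,0,0,0,0,0,1]]}}

```text
t: 5.15
tcp_pos: [0.4449, 0.1018, 0.2974]
orientation: [[1.0, -0.001, 0.003], [-0.001, -1.0, 0.001], [0.003, -0.001, -1.0]]
ft_force: [0.1, 0.2, -1.5]
finger_gap: 0.176
gripper_force: 39.2
```

```bash
python3 st.py
python3 - <<'E'
from h import *
s=optics.snapshot('scene');cv2.imwrite('pics/sc1.png',s['img'][:300,150:500])
import pickle;pickle.dump(s,open('s1.pkl','wb'))
E
```

```text
5.15 tcp [444.9 101.8 297.4] yaw -0.07 z [ 2.9e-03  6.0e-04 -1.0e+00] F [ 0.1  0.2 -1.5] gap 0.176 gf 39.20611850917339 j [   3.   11.  -23.  103.    5.   66. -112.]
```

View pics/sc1.png

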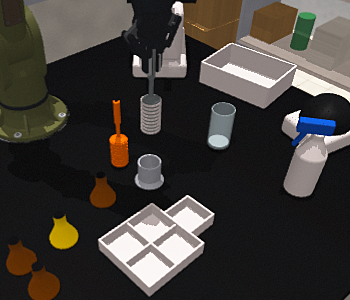

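Brush is lifted and held upright (head at crop 151,112). I'll measure its foot and tilt relative to the tool, and refine the beaker.

Run:
```python
from h import *
from m import fit
o=observe()['tcp_pos']
for n in('scene','side'):
    s=optics.snapshot(n);P=cloud(s).reshape(-1,3)
    Q=P[(np.hypot(*(P[:,:2]-o[:2]).T)<.035)&(P[:,2]>.13)&(P[:,2]<.3)]
    print(n,'zmin',Q[:,2].min())
    for a in(.16,.18,.2,.22):
        q=Q[(Q[:,2]>a)&(Q[:,2]<a+.02)]
        if len(q)>9: print(a,len(q),fit(q,lambda z:.0215,o[:2]))
    B=P[(np.hypot(*(P[:,:2]-[.455,.344]).T)<.045)&(P[:,2]>.1)&(P[:,2]<.12)]
    print('rim',len(B),cv2.minEnclosingCircle(B[:,:2].astype(np.float32)*1000),B.min(0),B.max(0))
```

```text
scene zmin 0.15785515256947746
0.16 152 (array([0.4446, 0.1022]), np.float64(0.0012))
0.18 154 (array([0.4438, 0.1023]), np.float64(0.0013))
0.2 146 (array([0.4442, 0.1023]), np.float64(0.0013))
0.22 253 (array([0.4425, 0.1035]), np.float64(0.0034))
rim 190 ((456.582763671875, 343.9892272949219), 33.16472244262695) [0.42381941 0.31250607 0.10002243] [0.48799538 0.37595333 0.1123404 ]
side zmin 0.157373010828607
0.16 206 (array([0.4418, 0.1003]), np.float64(0.0012))
0.18 175 (array([0.4418, 0.1003]), np.float64(0.0011))
0.2 192 (array([0.4419, 0.1003]), np.float64(0.0011))
0.22 368 (array([0.443 , 0.1024]), np.float64(0.0039))
rim 224 ((455.42626953125, 342.6610107421875), 33.99757766723633) [0.42304381 0.30983818 0.10003171] [0.48544137 0.37356516 0.11183278]
```

>>> {"fn": "arm_command", "kwargs": {"motion": [[2,-20,0,0,0,0,1],[2,-40,0,0,0,0,1],[2,-40,0,0,0,0,1],[2,-40,0,0,0,0,1],[2,-40,0,0,0,0,1],[1,-35,0,0,0,0,1],[1,-20,0,0,0,0,1],[0,-7,0,0,0,0,1],[0,0,0,0,0,0,1],[0,0,0,0,0,0,1]]}}

```text
t: 6.55
tcp_pos: [0.457, 0.3421, 0.2963]
orientation: [[1.0, -0.003, 0.0], [-0.003, -1.0, -0.001], [0.0, 0.001, -1.0]]
ft_force: [-0.0, 0.3, -0.5]
finger_gap: 0.175
gripper_force: 39.2
```

```bash
python3 st.py
python3 - <<'E'
from h import *
from m import fit
o=observe()['tcp_pos']
for n in('scene','side'):
    s=optics.snapshot(n);P=cloud(s).reshape(-1,3)
    Q=P[(np.hypot(*(P[:,:2]-o[:2]).T)<.035)&(P[:,2]>.15)&(P[:,2]<.3)]
    q=Q[(Q[:,2]>.16)&(Q[:,2]<.22)]
    print(n,Q[:,2].min(),fit(q,lambda z:.0215,o[:2]))
    B=P[(np.hypot(*(P[:,:2]-[.455,.344]).T)<.045)&(P[:,2]>.1)&(P[:,2]<.12)]
    print('rim',len(B),cv2.minEnclosingCircle(B[:,:2].astype(np.float32)*1000))
    h=s['img'];cv2.imwrite('pics/b_%s.png'%n,h)
a=cv2.resize(cv2.imread('pics/b_scene.png')[40:190,280:460],(400,333));b=cv2.resize(cv2.imread('pics/b_side.png')[40:220,50:266],(400,333));cv2.imwrite('pics/crop2.png',cv2.hconcat([a,b]))
E
```

```text
6.55 tcp [457.  342.1 296.3] yaw -0.16 z [ 3.e-04 -9.e-04 -1.e+00] F [-0.   0.3 -0.5] gap 0.175 gf 39.21176388859749 j [ -21.   23.  -27.   88.   11.   72. -140.]
scene 0.15698751726906168 (array([0.4567, 0.3424]), np.float64(0.0014))
rim 186 ((454.89910888671875, 343.9582214355469), 33.42570877075195)
side 0.15792666679759837 (array([0.4551, 0.3415]), np.float64(0.0013))
rim 229 ((452.21234130859375, 342.85076904296875), 32.78611755371094)
```

View pics/crop2.png

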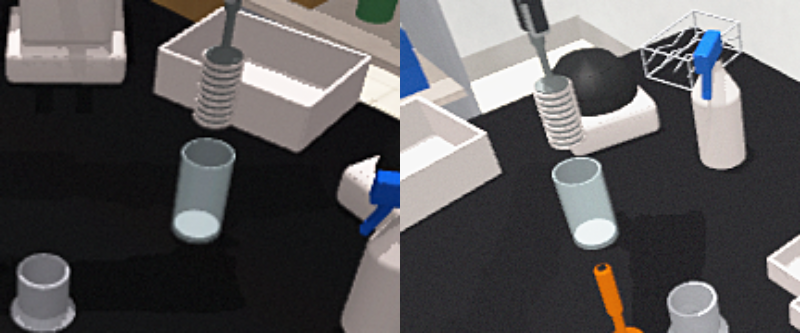

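Brush hangs just above the beaker mouth (crop left 215,105 over 205,150), offset about 1 mm. Starting the strokes.

>>> {"fn": "arm_command", "kwargs": {"motion": [[-1,-1,20,0,0,0,1],[0,0,20,0,0,0,1],[0,0,20,0,0,0,1],[0,0,20,0,0,0,1],[0,0,20,0,0,0,1],[0,0,20,0,0,0,1],[0,0,16,0,0,0,1],[0,0,8,0,0,0,1],[0,0,0,0,0,0,1],[0,0,0,0,0,0,1]]}}

```text
t: 7.9
tcp_pos: [0.4559, 0.3449, 0.153]
orientation: [[1.0, -0.001, 0.001], [-0.001, -1.0, 0.001], [0.001, -0.001, -1.0]]
ft_force: [-0.0, 0.4, -0.1]
finger_gap: 0.177
gripper_force: 39.2
```

```bash
python3 st.py
```

```text
7.9 tcp [455.9 344.9 153. ] yaw -0.06 z [ 9.e-04  7.e-04 -1.e+00] F [-0.   0.4 -0.1] gap 0.177 gf 39.184180945158005 j [ -23.   30.  -25.  101.   16.   53. -145.]
```

>>> {"fn": "arm_command", "kwargs": {"motion": [[0,0,-20,0,0,0,1],[0,0,-20,0,0,0,1],[0,0,-20,0,0,0,1],[0,0,0,0,0,0,1],[0,0,0,0,0,0,1],[0,0,20,0,0,0,1],[0,0,20,0,0,0,1],[0,0,20,0,0,0,1],[0,0,0,0,0,0,1],[0,0,0,0,0,0,1]]}}

```text
t: 9.15
tcp_pos: [0.4556, 0.3447, 0.1525]
orientation: [[1.0, -0.001, -0.0], [-0.001, -1.0, 0.0], [-0.0, -0.0, -1.0]]
ft_force: [-0.3, 0.4, -0.5]
finger_gap: 0.176
gripper_force: 39.2
```

>>> {"fn": "arm_command", "kwargs": {"motion": [[0,0,-20,0,0,0,1],[0,0,-20,0,0,0,1],[0,0,-20,0,0,0,1],[0,0,0,0,0,0,1],[0,0,0,0,0,0,1],[0,0,20,0,0,0,1],[0,0,20,0,0,0,1],[0,0,20,0,0,0,1],[0,0,0,0,0,0,1],[0,0,0,0,0,0,1]]}}

```text
t: 10.4
tcp_pos: [0.4556, 0.3447, 0.1525]
orientation: [[1.0, -0.001, -0.0], [-0.001, -1.0, 0.0], [-0.0, -0.0, -1.0]]
ft_force: [-0.5, 0.1, -1.0]
finger_gap: 0.177
gripper_force: 39.2
```

>>> {"fn": "arm_command", "kwargs": {"motion": [[0,0,-20,0,0,0,1],[0,0,-20,0,0,0,1],[0,0,-20,0,0,0,1],[0,0,0,0,0,0,1],[0,0,0,0,0,0,1],[0,0,-20,0,0,0,1],[0,0,-30,0,0,0,1],[0,0,-30,0,0,0,1],[0,0,-20,0,0,0,1],[0,0,0,0,0,0,1]]}}

```text
t: 11.65
tcp_pos: [0.4559, 0.3449, 0.3127]
orientation: [[1.0, -0.001, 0.001], [-0.001, -1.0, 0.001], [0.001, -0.001, -1.0]]
ft_force: [0.3, -0.0, -1.4]
finger_gap: 0.177
gripper_force: 39.2
```

```bash
python3 st.py; cp m.py m0.py
python3 - <<'E'
from h import *
from m import fit
o=observe()['tcp_pos']
for n in('scene','side'):
    s=optics.snapshot(n);P=cloud(s).reshape(-1,3)
    Q=P[(np.hypot(*(P[:,:2]-o[:2]).T)<.035)&(P[:,2]>.15)&(P[:,2]<.3)]
    q=Q[(Q[:,2]>.17)&(Q[:,2]<.22)]
    print(n,Q[:,2].min(),fit(q,lambda z:.0215,o[:2]))
    for c,a,b in(([.455,.344],.1,.12),([.4438,.1003],.05,.07)):
        B=P[(np.hypot(*(P[:,:2]-c).T)<.045)&(P[:,2]>a)&(P[:,2]<b)]
        print('rim',len(B),cv2.minEnclosingCircle(B[:,:2].astype(np.float32)*1000))
E
```

```text
11.65 tcp [455.9 344.9 312.7] yaw -0.06 z [ 0.0012  0.001  -1.    ] F [ 0.3 -0.  -1.4] gap 0.177 gf 39.22732416540384 j [ -21.   22.  -28.   86.   11.   74. -140.]
scene 0.1738805427979545 (array([0.4558, 0.3453]), np.float64(0.0014))
rim 190 ((456.1912536621094, 345.8395080566406), 33.91987609863281)
rim 205 ((445.80010986328125, 100.32678985595703), 30.14297866821289)
side 0.17355122722094052 (array([0.4535, 0.3437]), np.float64(0.0013))
rim 230 ((454.2204284667969, 342.72662353515625), 32.68877410888672)
rim 244 ((443.047119140625, 98.4474105834961), 30.78750228881836)
```

Beaker unmoved. Back to the stand.

>>> {"fn": "arm_command", "kwargs": {"motion": [[-1,20,0,0,0,0,1],[-2,40,0,0,0,0,1],[-2,40,0,0,0,0,1],[-2,40,0,0,0,0,1],[-2,40,0,0,0,0,1],[-1,35,0,0,0,0,1],[-1,20,0,0,0,0,1],[0,9,0,0,0,0,1],[0,0,0,0,0,0,1],[0,0,0,0,0,0,1]]}}

```text
t: 13.0
tcp_pos: [0.4442, 0.1014, 0.3121]
orientation: [[1.0, 0.0, -0.0], [0.0, -1.0, 0.0], [-0.0, -0.0, -1.0]]
ft_force: [1.4, -0.0, -0.3]
finger_gap: 0.178
gripper_force: 39.2
```

```bash
python3 st.py
```

```text
13.0 tcp [444.2 101.4 312.1] yaw 0.01 z [-3.e-04  5.e-04 -1.e+00] F [ 1.4 -0.  -0.3] gap 0.178 gf 39.22765977680683 j [   3.   11.  -24.  102.    5.   69. -112.]
```

Within tolerance of the original grasp spot; lower to 147 mm.

>>> {"fn": "arm_command", "kwargs": {"motion": [[1,0,30,0,0,0,1],[0,0,40,0,0,0,1],[0,0,30,0,0,0,1],[0,0,20,0,0,0,1],[0,0,15,0,0,0,1],[0,0,15,0,0,0,1],[0,0,10,0,0,0,1],[0,0,5,0,0,0,1],[0,0,0,0,0,0,1],[0,0,0,0,0,0,1]]}}

```text
t: 14.25
tcp_pos: [0.4454, 0.1007, 0.1475]
orientation: [[1.0, -0.001, 0.0], [-0.001, -1.0, 0.0], [0.0, -0.0, -1.0]]
ft_force: [-0.9, 0.5, 0.2]
finger_gap: 0.178
gripper_force: 39.2
```

>>> {"fn": "arm_command", "kwargs": {"motion": [[0,0,0,0,0,0,0.5],[0,0,0,0,0,0,0],[0,0,0,0,0,0,-1],[0,0,0,0,0,0,-1],[0,0,0,0,0,0,-1],[0,0,0,0,0,0,-1],[0,0,-20,0,0,0,-1],[0,0,-40,0,0,0,-1],[0,0,-30,0,0,0,-1],[0,0,0,0,0,0,-1]]}}

```text
t: 15.5
tcp_pos: [0.4465, 0.101, 0.2393]
orientation: [[1.0, -0.001, 0.004], [-0.001, -1.0, 0.001], [0.004, -0.001, -1.0]]
ft_force: [-0.2, -0.1, -0.2]
finger_gap: 1.002
gripper_force: 0.0
```

```bash
python3 st.py
python3 - <<'E'
from h import *
from m import fit,rfl
for n in('scene','side'):
    s=optics.snapshot(n);P=cloud(s).reshape(-1,3)
    for a,b,r in((.02,.055,.029),(.14,.19,.008)):
        q=P[(np.hypot(*(P[:,:2]-[.444,.1]).T)<.04)&(P[:,2]>a)&(P[:,2]<b)];print(n,a,fit(q,lambda z:r,[.444,.1]),q[:,2].max())
    B=P[(np.hypot(*(P[:,:2]-[.455,.344]).T)<.045)&(P[:,2]>.1)&(P[:,2]<.12)]
    print('rim',len(B),cv2.minEnclosingCircle(B[:,:2].astype(np.float32)*1000))
    for f in([.4235,-.032],[.4655,-.2785],[.5505,-.274]):
        q=P[(np.hypot(*(P[:,:2]-f).T)<.035)&(P[:,2]>.006)&(P[:,2]<.084)];print('fl',fit(q,rfl,f) if len(q)>30 else 0)
E
```

```text
15.5 tcp [446.5 101.  239.3] yaw -0.07 z [ 4.4e-03  8.0e-04 -1.0e+00] F [-0.2 -0.1 -0.2] gap 1.002 gf 0.0 j [   3.   14.  -23.  109.    7.   58. -114.]
scene 0.02 (array([0.4447, 0.1012]), np.float64(0.001)) 0.054700327544346394
scene 0.14 (array([0.4454, 0.1008]), np.float64(0.0009)) 0.18954564761754067
rim 191 ((456.7381896972656, 343.8461608886719), 33.05365753173828)
fl (array([ 0.4248, -0.0312]), np.float64(0.0014))
fl (array([ 0.4662, -0.2773]), np.float64(0.0013))
fl (array([ 0.5512, -0.2731]), np.float64(0.0012))
side 0.02 (array([0.4429, 0.0994]), np.float64(0.0009)) 0.05497922708533309
side 0.14 (array([0.4436, 0.0993]), np.float64(0.0006)) 0.18948924881265283
rim 232 ((453.4799499511719, 342.0245361328125), 32.46983337402344)
fl (array([ 0.4231, -0.033 ]), np.float64(0.0012))
fl (array([ 0.465 , -0.2792]), np.float64(0.0011))
fl (array([ 0.5497, -0.2749]), np.float64(0.0012))
```

Brush stands in its stand. Now the beaker.

>>> {"fn": "arm_command", "kwargs": {"motion": [[1,-20,0,0,0,0,-1],[2,-50,0,0,0,0,-1],[2,-50,0,0,0,0,-1],[2,-50,0,0,0,0,-1],[1,-40,0,0,0,0,-1],[0,-20,0,0,0,0,-1],[0,-12,0,0,0,0,-1],[0,0,30,0,0,0,-1],[0,0,30,0,0,0,-1],[0,0,0,0,0,0,-1]]}}

```text
t: 16.85
tcp_pos: [0.453, 0.3401, 0.1753]
orientation: [[1.0, -0.003, -0.003], [-0.003, -1.0, -0.004], [-0.003, 0.004, -1.0]]
ft_force: [-0.1, -0.3, -0.2]
finger_gap: 1.003
gripper_force: 0.0
```

```bash
python3 st.py
```

```text
16.85 tcp [453.  340.1 175.3] yaw -0.15 z [-0.0035 -0.0038 -1.    ] F [-0.1 -0.3 -0.2] gap 1.003 gf 0.0 j [ -23.   28.  -25.   99.   14.   56. -144.]
```

>>> {"fn": "arm_command", "kwargs": {"motion": [[2,-2,0,0,0,0,-1],[0,0,20,0,0,0,-1],[0,0,30,0,0,0,-1],[0,0,30,0,0,0,-1],[0,0,25,0,0,0,-1],[0,0,14,0,0,0,-1],[0,0,0,0,0,0,-1],[0,0,0,0,0,0,0],[0,0,0,0,0,0,1],[0,0,0,0,0,0,1]]}}

```text
t: 18.1
tcp_pos: [0.4564, 0.3449, 0.0598]
orientation: [[1.0, -0.001, 0.002], [-0.001, -1.0, 0.001], [0.002, -0.001, -1.0]]
ft_force: [-0.2, -1.2, 6.0]
finger_gap: 0.719
gripper_force: 42.9
```

>>> {"fn": "arm_command", "kwargs": {"motion": [[0,0,0,0,0,0,1],[0,0,0,0,0,0,1],[0,0,0,0,0,0,1],[0,0,-5,0,0,0,1],[0,0,-20,0,0,0,1],[0,0,-30,0,0,0,1],[0,0,-25,0,0,0,1],[0,0,-10,0,0,0,1],[0,0,0,0,0,0,1],[0,0,0,0,0,0,1]]}}

```text
t: 19.35
tcp_pos: [0.4552, 0.344, 0.1473]
orientation: [[1.0, -0.001, -0.001], [-0.001, -1.0, -0.001], [-0.001, 0.001, -1.0]]
ft_force: [-1.2, 0.7, -2.6]
finger_gap: 0.724
gripper_force: 44.3
```

```bash
python3 st.py
python3 - <<'E'
from h import *
from m import fit
o=observe()['tcp_pos']
for n in('scene','side'):
    s=optics.snapshot(n);P=cloud(s).reshape(-1,3)
    B=P[(np.hypot(*(P[:,:2]-o[:2]).T)<.05)&(P[:,2]>.07)&(P[:,2]<.13)]
    print(n,len(B),B[:,2].min(),fit(B,lambda z:.031,o[:2]))
    cv2.imwrite('pics/c_%s.png'%n,s['img'])
E
```

```text
19.35 tcp [455.2 344.  147.3] yaw -0.07 z [-0.0013 -0.0011 -1.    ] F [-1.2  0.7 -2.6] gap 0.724 gf 44.3234427832067 j [ -23.   30.  -25.  101.   15.   52. -145.]
scene 331 0.08635921051970075 (array([0.4548, 0.3446]), np.float64(0.0011))
side 400 0.0869681394837053 (array([0.4531, 0.3431]), np.float64(0.0009))
```

View pics/c_side.png

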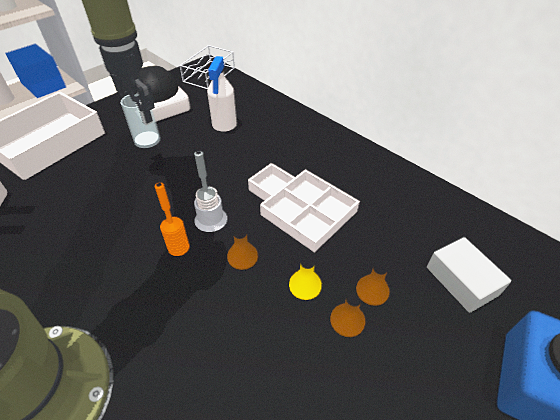

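Beaker held upright, clear of the bench (side 145,125). Carry it toward the end pocket; check the pocket centre.

>>> {"fn": "arm_command", "kwargs": {"motion": [[8,15,0,0,0,0,1],[20,35,0,0,0,0,1],[24,40,0,0,0,0,1],[24,40,0,0,0,0,1],[24,40,0,0,0,0,1],[24,40,0,0,0,0,1],[20,35,0,0,0,0,1],[10,20,0,0,0,0,1],[4,8,0,0,0,0,1],[0,0,0,0,0,0,1]]}}

```text
t: 20.7
tcp_pos: [0.6129, 0.072, 0.1482]
orientation: [[1.0, -0.001, -0.001], [-0.001, -1.0, 0.001], [-0.001, -0.001, -1.0]]
ft_force: [0.4, 1.3, -2.7]
finger_gap: 0.72
gripper_force: 44.4
```

```bash
python3 st.py
python3 - <<'E'
from h import *
from m import fit
o=observe()['tcp_pos']
for n in('scene','side'):
    s=optics.snapshot(n);P=cloud(s).reshape(-1,3)
    B=P[(np.hypot(*(P[:,:2]-o[:2]).T)<.05)&(P[:,2]>.08)&(P[:,2]<.13)]
    print(n,len(B),B[:,2].min(),fit(B,lambda z:.031,o[:2]))
    Q=np.load(f'rack_{n}.npy')[:,:2]*1000
    c,sz,a=cv2.minAreaRect(Q.astype(np.float32)); a=np.radians(a);R=np.array([[np.cos(a),-np.sin(a)],[np.sin(a),np.cos(a)]])
    L=(Q-c)@R+[0,-6]
    top=L[L[:,1]>45]; print('pocket wall x',np.percentile(top[:,0],[1,99]),'y',np.percentile(L[:,1],[.5,99.5]),'x',np.percentile(L[:,0],[.5,99.5]),
      'dest',(np.array(c)+R@[top[:,0].min()/2+top[:,0].max()/2,78]).round(1))
E
```

```text
20.7 tcp [612.9  72.  148.2] yaw -0.04 z [-5.e-04  7.e-04 -1.e+00] F [ 0.4  1.3 -2.7] gap 0.72 gf 44.35715865343809 j [   6.   34.  -24.   94.   16.   56. -114.]
scene 388 0.08792100923127899 (array([0.6124, 0.0725]), np.float64(0.0007))
pocket wall x [-40.74317002  42.27951922] y [-126.13803731  112.57369378] x [-79.70312058  81.17151498] dest [614.5  71.5]
side 386 0.08816509092850311 (array([0.6108, 0.0719]), np.float64(0.0007))
pocket wall x [-42.50720338  41.0993191 ] y [-125.90549475  112.10779535] x [-80.98789102  80.64767034] dest [610.4  69.8]
```

>>> {"fn": "arm_command", "kwargs": {"motion": [[1,1,0,0,0,0,1],[0,0,15,0,0,0,1],[0,0,20,0,0,0,1],[0,0,20,0,0,0,1],[0,0,15,0,0,0,1],[0,0,8,0,0,0,1],[0,0,3,0,0,0,1],[0,0,1,0,0,0,1],[0,0,0,0,0,0,1],[0,0,0,0,0,0,1]]}}

```text
t: 22.05
tcp_pos: [0.6145, 0.0704, 0.0668]
orientation: [[1.0, -0.001, 0.001], [-0.001, -1.0, 0.0], [0.001, -0.0, -1.0]]
ft_force: [0.4, -0.4, -2.8]
finger_gap: 0.718
gripper_force: 44.4
```

```bash
python3 st.py
```

```text
22.05 tcp [614.5  70.4  66.8] yaw -0.07 z [ 8.e-04  1.e-04 -1.e+00] F [ 0.4 -0.4 -2.8] gap 0.718 gf 44.353417474776506 j [   5.   39.  -22.   98.   19.   46. -116.]
```

>>> {"fn": "arm_command", "kwargs": {"motion": [[0,0,1.5,0,0,0,1],[0,0,1.5,0,0,0,1],[0,0,0,0,0,0,1],[0,0,0,0,0,0,0.2],[0,0,0,0,0,0,0],[0,0,0,0,0,0,-0.5],[0,0,0,0,0,0,-1],[0,0,0,0,0,0,-1],[0,0,0,0,0,0,-1],[0,0,0,0,0,0,-1]]}}

```text
t: 23.3
tcp_pos: [0.6143, 0.0704, 0.0633]
orientation: [[1.0, -0.001, -0.0], [-0.001, -1.0, 0.0], [-0.0, -0.0, -1.0]]
ft_force: [0.1, 0.4, 0.1]
finger_gap: 0.995
gripper_force: 0.0
```

>>> {"fn": "arm_command", "kwargs": {"motion": [[0,0,-10,0,0,0,-1],[0,0,-30,0,0,0,-1],[0,0,-40,0,0,0,-1],[0,0,-40,0,0,0,-1],[-20,10,-30,0,0,0,-1],[-50,20,0,0,0,0,-1],[-50,20,0,0,0,0,-1],[-40,20,0,0,0,0,-1],[-20,20,0,0,0,0,-1],[0,0,0,0,0,0,-1]]}}

```text
t: 24.55
tcp_pos: [0.4329, -0.0209, 0.2142]
orientation: [[1.0, -0.004, 0.001], [-0.004, -1.0, -0.002], [0.001, 0.002, -1.0]]
ft_force: [-0.1, 0.6, 1.3]
finger_gap: 1.002
gripper_force: 0.0
```

```bash
python3 st.py
cat > look.py <<'E'
from h import *
from m import fit,rfl
P={};S={n:optics.snapshot(n) for n in('scene','side')}
from scipy.cluster.hierarchy import fcluster,linkage
for n,s in S.items():
    C=cloud(s);P[n]=C.reshape(-1,3);cv2.imwrite('pics/l_%s.png'%n,s['img'])
    H=cv2.cvtColor(s['img'],cv2.COLOR_BGR2HSV)
    m=cv2.inRange(H,(3,120,30),(18,255,255)).ravel()>0
    Q=P[n][m];Q=Q[(Q[:,2]>.006)&(Q[:,2]<.095)&(Q[:,0]>.3)&(abs(Q[:,1])<.6)&~(np.hypot(Q[:,0]-.345,Q[:,1]-.08)<.06)]
    T=Q[Q[:,2]>.06]; l=fcluster(linkage(T[:,:2],'single'),.012,'distance')
    for i in set(l):
        t=T[l==i]
        if len(t)<8: continue
        c=t[:,:2].mean(0); q=Q[np.hypot(*(Q[:,:2]-c).T)<.038]
        zb=.004 if q[:,2].max()>.0835 else 0
        print(n,'flask',fit(q-[0,0,zb],rfl,c),'top',np.percentile(q[:,2],99).round(4),len(q))
    for nm,c,a,b,r in(('beaker',[.613,.071],.05,.113,.031),('handle',[.4445,.1005],.14,.19,.008)):
        q=P[n][(np.hypot(*(P[n][:,:2]-c).T)<.04)&(P[n][:,2]>a)&(P[n][:,2]<b+.01)];print(n,nm,fit(q,lambda z:r,c),q[:,2].max().round(4))
E
python3 look.py
```

```text
24.55 tcp [432.9 -20.9 214.2] yaw -0.21 z [ 6.0e-04 -1.5e-03 -1.0e+00] F [-0.1  0.6  1.3] gap 1.002 gf 0.0 j [  21.   14.  -27.  114.    8.   53. -100.]
scene flask (array([ 0.4556, -0.0169]), np.float64(0.001)) top 0.0795 545
scene flask (array([ 0.4663, -0.2772]), np.float64(0.0008)) top 0.0801 699
scene flask (array([ 0.5496, -0.2726]), np.float64(0.0013)) top 0.0808 780
scene beaker (array([0.6153, 0.0696]), np.float64(0.0017)) 0.1164
scene handle (array([0.445, 0.101]), np.float64(0.0008)) 0.1956
side flask (array([ 0.4549, -0.0175]), np.float64(0.0012)) top 0.08 676
side flask (array([ 0.4649, -0.2791]), np.float64(0.0006)) top 0.0793 900
side flask (array([ 0.5513, -0.2743]), np.float64(0.0012)) top 0.0796 827
side beaker (array([0.6111, 0.069 ]), np.float64(0.0015)) 0.116
side handle (array([0.4438, 0.0994]), np.float64(0.0007)) 0.1972
```

View pics/l_scene.png

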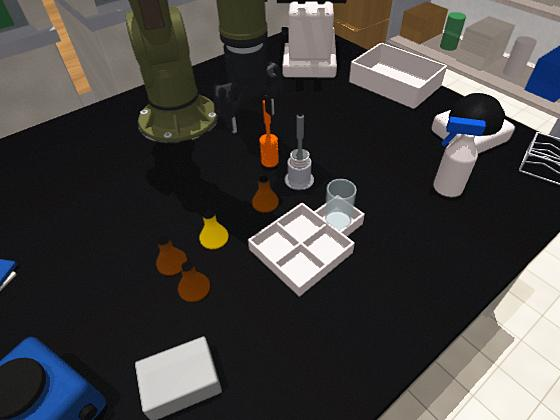

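Beaker is seated in the end pocket (scene 341,205). The near flask was knocked to (0.455,-0.017), now at scene (265,195). Grasp it by the neck.

>>> {"fn": "arm_command", "kwargs": {"motion": [[11,-2,20,0,0,0,-1],[11,-2,30,0,0,0,-1],[0,0,40,0,0,0,-1],[0,0,30,0,0,0,-1],[0,0,25,0,0,0,-1],[0,0,15,0,0,0,-1],[0,0,2,0,0,0,-1],[0,0,0,0,0,0,0],[0,0,0,0,0,0,1],[0,0,0,0,0,0,1]]}}

```text
t: 25.9
tcp_pos: [0.4566, -0.0155, 0.0519]
orientation: [[1.0, -0.001, 0.001], [-0.001, -1.0, -0.0], [0.001, 0.0, -1.0]]
ft_force: [0.1, 0.4, -0.0]
finger_gap: 0.374
gripper_force: 0.0
```

>>> {"fn": "arm_command", "kwargs": {"motion": [[0,0,0,0,0,0,1],[0,0,0,0,0,0,1],[0,0,0,0,0,0,1],[0,0,0,0,0,0,1],[0,0,-10,0,0,0,1],[0,0,-25,0,0,0,1],[0,0,-30,0,0,0,1],[0,0,-15,0,0,0,1],[0,0,0,0,0,0,1],[0,0,0,0,0,0,1]]}}

```text
t: 27.15
tcp_pos: [0.4557, -0.0155, 0.1308]
orientation: [[1.0, -0.001, -0.001], [-0.001, -1.0, 0.0], [-0.001, -0.0, -1.0]]
ft_force: [0.8, 0.2, -1.6]
finger_gap: 0.292
gripper_force: 40.3
```

```bash
python3 st.py
cat > held.py <<'E'
from h import *
from m import fit,rfl
o=observe()['tcp_pos'];A=[]
for n in('scene','side'):
    s=optics.snapshot(n);C=cloud(s);H=cv2.cvtColor(s['img'],cv2.COLOR_BGR2HSV)
    m=(cv2.inRange(H,(3,100,25),(18,255,255))>0)&(s['z_map']>0)
    Q=C[m];Q=Q[(np.hypot(*(Q[:,:2]-o[:2]).T)<.045)&(abs(Q[:,2]-o[2])<.1)]
    zb=Q[:,2].min();q=Q[Q[:,2]<zb+.05]
    f=fit(q-[0,0,zb],rfl,o[:2]);A.append(f[0]);print(n,'bottom',zb.round(4),f,len(q))
print('flask xy avg',np.mean(A,0).round(4))
Y=cv2.inRange(H,(22,150,80),(32,255,255))>0
q=C[Y&(s['z_map']>0)];q=q[(q[:,2]>.05)&(q[:,2]<.09)];print('yellow',q.mean(0) if len(q) else '')
E
python3 held.py
```

```text
27.15 tcp [455.7 -15.5 130.8] yaw -0.06 z [-9.e-04  1.e-04 -1.e+00] F [ 0.8  0.2 -1.6] gap 0.292 gf 40.30759871006012 j [  17.   23.  -25.  118.   14.   42. -107.]
scene bottom 0.0812 (array([ 0.4541, -0.0151]), np.float64(0.0011)) 519
side bottom 0.082 (array([ 0.4539, -0.0161]), np.float64(0.001)) 659
flask xy avg [ 0.454  -0.0156]
yellow [ 0.41423914 -0.09111526  0.07211593]
```

>>> {"fn": "arm_command", "kwargs": {"motion": [[10,0,0,0,0,0,1],[25,-2,0,0,0,0,1],[30,-2,0,0,0,0,1],[30,-2,0,0,0,0,1],[20,-1,0,0,0,0,1],[8,0,0,0,0,0,1],[0,0,0,0,0,0,1],[0,0,10,0,0,0,1],[0,0,10,0,0,0,1],[0,0,0,0,0,0,1]]}}

```text
t: 28.5
tcp_pos: [0.5781, -0.0088, 0.1102]
orientation: [[1.0, -0.001, -0.002], [-0.001, -1.0, -0.0], [-0.002, 0.0, -1.0]]
ft_force: [-0.5, 0.1, -1.3]
finger_gap: 0.294
gripper_force: 40.3
```

```bash
python3 st.py;python3 held.py
python3 - <<'E'
from h import *
from m import fit,rfl
import pickle
for n,s in pickle.load(open('s0.pkl','rb')).items():
    if n=='wrist':continue
    C=cloud(s);H=cv2.cvtColor(s['img'],cv2.COLOR_BGR2HSV);k,l,st,_=cv2.connectedComponentsWithStats(cv2.inRange(H,(20,150,80),(34,255,255)))
    i=1+st[1:,4].argmax();q=C[l==i];q=q[(q[:,2]>.006)&(q[:,2]<.084)];print('yel',fit(q,rfl,q[:,:2].mean(0)))
E
```

```text
28.5 tcp [578.1  -8.8 110.2] yaw -0.05 z [-2.3e-03 -2.0e-04 -1.0e+00] F [-0.5  0.1 -1.3] gap 0.294 gf 40.28736233711243 j [  13.   33.  -23.  102.   17.   48. -108.]
scene bottom 0.0123 (array([ 0.582 , -0.0095]), np.float64(0.0115)) 6
side bottom 0.0633 (array([ 0.5774, -0.009 ]), np.float64(0.0012)) 519
flask xy avg [ 0.5797 -0.0092]
yellow [ 0.40869309 -0.07889452  0.07242614]
yel (array([ 0.4665, -0.1712]), np.float64(0.0009))
yel (array([ 0.465 , -0.1727]), np.float64(0.0007))
```

>>> {"fn": "arm_command", "kwargs": {"motion": [[0,0,15,0,0,0,1],[0,0,20,0,0,0,1],[0,0,13,0,0,0,1],[0,0,5,0,0,0,1],[0,0,0,0,0,0,1],[0,0,0,0,0,0,0.1],[0,0,0,0,0,0,0],[0,0,0,0,0,0,0],[0,0,0,0,0,0,0],[0,0,0,0,0,0,0]]}}

```text
t: 29.85
tcp_pos: [0.5792, -0.0086, 0.0584]
orientation: [[1.0, -0.001, 0.0], [-0.001, -1.0, 0.0], [0.0, -0.0, -1.0]]
ft_force: [-0.3, -0.1, -0.0]
finger_gap: 0.5
gripper_force: 0.0
```

>>> {"fn": "arm_command", "kwargs": {"motion": [[0,0,-15,0,0,0,0],[0,0,-30,0,0,0,0],[0,0,-30,0,0,0,0],[0,0,-30,0,0,0,-1],[-20,50,0,0,0,0,-1],[-20,50,0,0,0,0,-1],[-20,50,0,0,0,0,-1],[-20,50,0,0,0,0,-1],[-20,45,0,0,0,0,-1],[-10,24,0,0,0,0,-1]]}}

```text
t: 31.1
tcp_pos: [0.4673, -0.2805, 0.1643]
orientation: [[1.0, -0.005, -0.0], [-0.005, -1.0, -0.001], [0.0, 0.001, -1.0]]
ft_force: [-0.1, 0.4, -0.3]
finger_gap: 1.0
gripper_force: 0.0
```

>>> {"fn": "arm_command", "kwargs": {"motion": [[0,0,0,0,0,0,-1],[0,0,0,0,0,0,-1],[0,0,0,0,0,0,-1],[0,0,0,0,0,0,-1],[0,0,0,0,0,0,-1],[0,0,0,0,0,0,-1],[0,0,0,0,0,0,-1],[0,0,0,0,0,0,-1],[0,0,0,0,0,0,-1],[0,0,0,0,0,0,-1]]}}

```text
t: 32.35
tcp_pos: [0.4689, -0.2775, 0.1633]
orientation: [[1.0, -0.001, 0.0], [-0.001, -1.0, 0.0], [0.0, -0.0, -1.0]]
ft_force: [-0.6, 0.1, 0.3]
finger_gap: 0.997
gripper_force: 0.0
```

```bash
python3 st.py;python3 look.py
```

```text
32.35 tcp [ 468.9 -277.5  163.3] yaw -0.06 z [ 0.  0. -1.] F [-0.6  0.1  0.3] gap 0.997 gf 0.0 j [ 44.  27. -24. 104.  14.  52. -76.]
scene flask (array([ 0.5786, -0.0083]), np.float64(0.0009)) top 0.0824 543
scene flask (array([ 0.4663, -0.2773]), np.float64(0.0009)) top 0.0802 697
scene flask (array([ 0.5496, -0.2726]), np.float64(0.0013)) top 0.0801 774
scene beaker (array([0.6152, 0.0696]), np.float64(0.0016)) 0.1173
scene handle (array([0.4452, 0.101 ]), np.float64(0.0009)) 0.1955
side flask (array([ 0.5768, -0.0099]), np.float64(0.0009)) top 0.0837 486
side flask (array([ 0.5497, -0.2749]), np.float64(0.0007)) top 0.0801 805
side flask (array([ 0.4648, -0.2792]), np.float64(0.0006)) top 0.0795 891
side beaker (array([0.612 , 0.0681]), np.float64(0.0016)) 0.1159
side handle (array([0.4436, 0.0994]), np.float64(0.0007)) 0.1958
```

>>> {"fn": "arm_command", "kwargs": {"motion": [[-2,0,10,0,0,0,-1],[0,0,30,0,0,0,-1],[0,0,30,0,0,0,-1],[0,0,25,0,0,0,-1],[0,0,14,0,0,0,-1],[0,0,2,0,0,0,-1],[0,0,0,0,0,0,0],[0,0,0,0,0,0,1],[0,0,0,0,0,0,1],[0,0,0,0,0,0,1]]}}

```text
t: 33.7
tcp_pos: [0.4672, -0.2778, 0.0529]
orientation: [[1.0, -0.001, 0.001], [-0.001, -1.0, -0.001], [0.001, 0.001, -1.0]]
ft_force: [-1.1, 0.6, 3.1]
finger_gap: 0.294
gripper_force: 39.1
```

>>> {"fn": "arm_command", "kwargs": {"motion": [[0,0,0,0,0,0,1],[0,0,0,0,0,0,1],[0,0,0,0,0,0,1],[0,0,0,0,0,0,1],[0,0,-10,0,0,0,1],[0,0,-30,0,0,0,1],[0,0,-40,0,0,0,1],[0,0,-30,0,0,0,1],[0,0,-10,0,0,0,1],[0,0,0,0,0,0,1]]}}

```text
t: 34.95
tcp_pos: [0.4668, -0.2775, 0.1723]
orientation: [[1.0, -0.001, 0.0], [-0.001, -1.0, -0.0], [0.0, 0.0, -1.0]]
ft_force: [-0.5, -0.4, -0.7]
finger_gap: 0.29
gripper_force: 39.5
```

```bash
python3 st.py;python3 held.py
```

```text
34.95 tcp [ 466.8 -277.5  172.3] yaw -0.07 z [ 3.e-04 -3.e-04 -1.e+00] F [-0.5 -0.4 -0.7] gap 0.29 gf 39.49810445308685 j [ 45.  26. -25. 103.  13.  53. -76.]
scene bottom 0.1212 (array([ 0.465 , -0.2766]), np.float64(0.001)) 771
side bottom 0.1206 (array([ 0.4649, -0.278 ]), np.float64(0.0008)) 1017
flask xy avg [ 0.465  -0.2773]
yellow [ 0.3905077  -0.03876533  0.0748295 ]
```

>>> {"fn": "arm_command", "kwargs": {"motion": [[8,-12,0,0,0,0,1],[20,-32,0,0,0,0,1],[24,-40,0,0,0,0,1],[24,-40,0,0,0,0,1],[20,-36,0,0,0,0,1],[14,-22,0,0,0,0,1],[5,-8,0,0,0,0,1],[0,0,20,0,0,0,1],[0,0,20,0,0,0,1],[0,0,10,0,0,0,1]]}}

```text
t: 36.3
tcp_pos: [0.5811, -0.0882, 0.1208]
orientation: [[1.0, -0.002, -0.002], [-0.002, -1.0, -0.0], [-0.002, 0.0, -1.0]]
ft_force: [-0.3, -0.5, -1.1]
finger_gap: 0.292
gripper_force: 39.5
```

>>> {"fn": "arm_command", "kwargs": {"motion": [[0,0,0,0,0,0,1],[0,0,0,0,0,0,1],[0,0,0,0,0,0,1],[0,0,0,0,0,0,1],[0,0,0,0,0,0,1],[0,0,0,0,0,0,1],[0,0,0,0,0,0,1],[0,0,0,0,0,0,1],[0,0,0,0,0,0,1],[0,0,0,0,0,0,1]]}}

```text
t: 37.55
tcp_pos: [0.5821, -0.0876, 0.1223]
orientation: [[1.0, -0.001, -0.0], [-0.001, -1.0, 0.0], [-0.0, -0.0, -1.0]]
ft_force: [0.6, -0.4, -0.8]
finger_gap: 0.29
gripper_force: 39.5
```

```bash
python3 st.py;python3 held.py
```

```text
37.55 tcp [582.1 -87.6 122.3] yaw -0.06 z [-0.  0. -1.] F [ 0.6 -0.4 -0.8] gap 0.29 gf 39.49190318584442 j [  21.   33.  -24.  100.   17.   51. -100.]
scene bottom 0.0228 (array([ 0.5787, -0.0812]), np.float64(0.0108)) 5
side bottom 0.073 (array([ 0.5812, -0.0875]), np.float64(0.0011)) 595
flask xy avg [ 0.58   -0.0844]
yellow [ 0.40576617 -0.07113122  0.07301127]
```

>>> {"fn": "arm_command", "kwargs": {"motion": [[0,0,15,0,0,0,1],[0,0,20,0,0,0,1],[0,0,20,0,0,0,1],[0,0,10,0,0,0,1],[0,0,0,0,0,0,1],[0,0,0,0,0,0,0.1],[0,0,0,0,0,0,0],[0,0,0,0,0,0,0],[0,0,0,0,0,0,0],[0,0,0,0,0,0,0]]}}

```text
t: 38.9
tcp_pos: [0.5821, -0.0876, 0.0573]
orientation: [[1.0, -0.001, 0.0], [-0.001, -1.0, 0.0], [0.0, -0.0, -1.0]]
ft_force: [-0.2, 0.0, -0.5]
finger_gap: 0.499
gripper_force: 0.0
```

>>> {"fn": "arm_command", "kwargs": {"motion": [[0,0,-15,0,0,0,0],[0,0,-30,0,0,0,0],[0,0,-30,0,0,0,0],[0,0,-30,0,0,0,-1],[-5,40,0,0,0,0,-1],[-10,50,0,0,0,0,-1],[-10,50,0,0,0,0,-1],[-5,46,0,0,0,0,-1],[0,0,0,0,0,0,-1],[0,0,0,0,0,0,-1]]}}

```text
t: 40.15
tcp_pos: [0.5521, -0.273, 0.163]
orientation: [[1.0, -0.001, 0.001], [-0.001, -1.0, 0.001], [0.001, -0.001, -1.0]]
ft_force: [0.3, -0.3, -0.8]
finger_gap: 0.998
gripper_force: 0.0
```

```bash
python3 st.py;python3 look.py
```

```text
40.15 tcp [ 552.1 -273.   163. ] yaw -0.06 z [ 9.e-04  6.e-04 -1.e+00] F [ 0.3 -0.3 -0.8] gap 0.998 gf 0.0 j [ 39.  33. -25.  93.  15.  58. -80.]
scene flask (array([ 0.5512, -0.2731]), np.float64(0.0008)) top 0.0802 779
scene flask (array([ 0.5803, -0.0862]), np.float64(0.0009)) top 0.0819 589
scene flask (array([ 0.5785, -0.0083]), np.float64(0.0009)) top 0.0825 543
scene beaker (array([0.6153, 0.0695]), np.float64(0.0016)) 0.1174
scene handle (array([0.4452, 0.101 ]), np.float64(0.0009)) 0.1954
side flask (array([ 0.5498, -0.2748]), np.float64(0.0007)) top 0.0798 832
side flask (array([ 0.5787, -0.0878]), np.float64(0.0009)) top 0.0836 513
side flask (array([ 0.5768, -0.0098]), np.float64(0.0008)) top 0.0832 486
side beaker (array([0.612 , 0.0681]), np.float64(0.0016)) 0.1166
side handle (array([0.4436, 0.0995]), np.float64(0.0007)) 0.1957
```

>>> {"fn": "arm_command", "kwargs": {"motion": [[-1,1,10,0,0,0,-1],[0,0,30,0,0,0,-1],[0,0,30,0,0,0,-1],[0,0,25,0,0,0,-1],[0,0,14,0,0,0,-1],[0,0,2,0,0,0,-1],[0,0,0,0,0,0,0],[0,0,0,0,0,0,1],[0,0,0,0,0,0,1],[0,0,0,0,0,0,1]]}}

```text
t: 41.5
tcp_pos: [0.5512, -0.2747, 0.0519]
orientation: [[1.0, -0.001, 0.001], [-0.001, -1.0, -0.0], [0.001, 0.0, -1.0]]
ft_force: [-0.5, 0.7, 4.4]
finger_gap: 0.292
gripper_force: 39.0
```

>>> {"fn": "arm_command", "kwargs": {"motion": [[0,0,0,0,0,0,1],[0,0,0,0,0,0,1],[0,0,0,0,0,0,1],[0,0,0,0,0,0,1],[0,0,-10,0,0,0,1],[0,0,-30,0,0,0,1],[0,0,-40,0,0,0,1],[0,0,-30,0,0,0,1],[0,0,-10,0,0,0,1],[0,0,0,0,0,0,1]]}}

```text
t: 42.75
tcp_pos: [0.5508, -0.2746, 0.1713]
orientation: [[1.0, -0.001, 0.0], [-0.001, -1.0, -0.0], [0.0, 0.0, -1.0]]
ft_force: [1.2, -0.5, -0.9]
finger_gap: 0.29
gripper_force: 39.5
```

```bash
python3 st.py;python3 held.py
```

```text
42.75 tcp [ 550.8 -274.6  171.3] yaw -0.07 z [ 2.e-04 -3.e-04 -1.e+00] F [ 1.2 -0.5 -0.9] gap 0.29 gf 39.4861364364624 j [ 39.  32. -25.  92.  15.  59. -80.]
scene bottom 0.1211 (array([ 0.5498, -0.2731]), np.float64(0.0009)) 834
side bottom 0.1208 (array([ 0.55  , -0.2745]), np.float64(0.0009)) 925
flask xy avg [ 0.5499 -0.2738]
yellow [ 0.39051297 -0.03858457  0.07495564]
```

>>> {"fn": "arm_command", "kwargs": {"motion": [[8,-12,0,0,0,0,1],[20,-32,0,0,0,0,1],[22,-40,0,0,0,0,1],[22,-40,0,0,0,0,1],[20,-36,0,0,0,0,1],[12,-22,0,0,0,0,1],[4,-8,0,0,0,0,1],[0,0,0,0,0,0,1],[0,0,20,0,0,0,1],[0,0,20,0,0,0,1]]}}

```text
t: 44.1
tcp_pos: [0.6586, -0.0869, 0.1308]
orientation: [[1.0, -0.004, -0.0], [-0.004, -1.0, -0.001], [-0.0, 0.001, -1.0]]
ft_force: [0.1, -0.3, -1.4]
finger_gap: 0.293
gripper_force: 39.5
```

>>> {"fn": "arm_command", "kwargs": {"motion": [[0,0,10,0,0,0,1],[0,0,0,0,0,0,1],[0,0,0,0,0,0,1],[0,0,0,0,0,0,1],[0,0,0,0,0,0,1],[0,0,0,0,0,0,1],[0,0,0,0,0,0,1],[0,0,0,0,0,0,1],[0,0,0,0,0,0,1],[0,0,0,0,0,0,1]]}}

```text
t: 45.35
tcp_pos: [0.6591, -0.0847, 0.1212]
orientation: [[1.0, -0.001, -0.0], [-0.001, -1.0, 0.0], [-0.0, -0.0, -1.0]]
ft_force: [1.0, -0.2, -1.2]
finger_gap: 0.294
gripper_force: 39.5
```

```bash
python3 st.py;python3 held.py
```

```text
45.35 tcp [659.1 -84.7 121.2] yaw -0.06 z [-1.e-04  1.e-04 -1.e+00] F [ 1.  -0.2 -1.2] gap 0.294 gf 39.46017622947693 j [  19.   39.  -23.   88.   17.   57. -100.]
scene bottom 0.0712 (array([ 0.6583, -0.0827]), np.float64(0.0009)) 651
side bottom 0.0718 (array([ 0.6586, -0.0843]), np.float64(0.001)) 556
flask xy avg [ 0.6584 -0.0835]
yellow [ 0.39836804 -0.05535071  0.0740727 ]
```

On target. Lower, release, and retreat.

>>> {"fn": "arm_command", "kwargs": {"motion": [[0,0,15,0,0,0,1],[0,0,20,0,0,0,1],[0,0,19,0,0,0,1],[0,0,10,0,0,0,1],[0,0,0,0,0,0,1],[0,0,0,0,0,0,0.1],[0,0,0,0,0,0,0],[0,0,0,0,0,0,0],[0,0,0,0,0,0,0],[0,0,0,0,0,0,0]]}}

```text
t: 46.7
tcp_pos: [0.6591, -0.0847, 0.0574]
orientation: [[1.0, -0.001, 0.0], [-0.001, -1.0, 0.0], [0.0, -0.0, -1.0]]
ft_force: [0.7, -0.6, -0.1]
finger_gap: 0.502
gripper_force: 0.0
```

>>> {"fn": "arm_command", "kwargs": {"motion": [[0,0,-15,0,0,0,0],[0,0,-30,0,0,0,0],[0,0,-40,0,0,0,0],[0,0,-40,0,0,0,-1],[-10,30,-20,0,0,0,-1],[-10,50,0,0,0,0,-1],[-10,50,0,0,0,0,-1],[-10,40,0,0,0,0,-1],[-10,40,0,0,0,0,-1],[0,0,0,0,0,0,-1]]}}

```text
t: 47.95
tcp_pos: [0.607, -0.3, 0.203]
orientation: [[1.0, -0.008, -0.0], [-0.008, -1.0, -0.003], [-0.0, 0.003, -1.0]]
ft_force: [0.2, 0.4, -0.4]
finger_gap: 0.998
gripper_force: 0.0
```

>>> {"fn": "arm_command", "kwargs": {"motion": [[0,0,0,0,0,0,-1],[0,0,0,0,0,0,-1],[0,0,0,0,0,0,-1],[0,0,0,0,0,0,-1],[0,0,0,0,0,0,-1],[0,0,0,0,0,0,-1],[0,0,0,0,0,0,-1],[0,0,0,0,0,0,-1],[0,0,0,0,0,0,-1],[0,0,0,0,0,0,-1]]}}

```text
t: 49.2
tcp_pos: [0.6089, -0.2947, 0.2023]
orientation: [[1.0, -0.001, -0.0], [-0.001, -1.0, 0.0], [-0.0, -0.0, -1.0]]
ft_force: [0.7, 0.2, 0.9]
finger_gap: 0.997
gripper_force: 0.0
```

```bash
python3 st.py;python3 look.py
```

```text
49.2 tcp [ 608.9 -294.7  202.3] yaw -0.07 z [-0.  0. -1.] F [0.7 0.2 0.9] gap 0.997 gf 0.0 j [ 37.  36. -24.  80.  15.  68. -79.]
scene flask (array([ 0.5785, -0.0082]), np.float64(0.0009)) top 0.0826 542
scene flask (array([ 0.5802, -0.0862]), np.float64(0.0009)) top 0.082 586
scene flask (array([ 0.6587, -0.0828]), np.float64(0.0009)) top 0.0812 627
scene beaker (array([0.6153, 0.0695]), np.float64(0.0016)) 0.1171
scene handle (array([0.4452, 0.101 ]), np.float64(0.0009)) 0.1967
side flask (array([ 0.5769, -0.0099]), np.float64(0.0009)) top 0.0834 483
side flask (array([ 0.6572, -0.0844]), np.float64(0.0009)) top 0.0844 490
side flask (array([ 0.5787, -0.0876]), np.float64(0.0009)) top 0.0846 511
side beaker (array([0.6119, 0.0682]), np.float64(0.0016)) 0.1167
side handle (array([0.4437, 0.0994]), np.float64(0.0007)) 0.1964
```

View pics/l_scene.png

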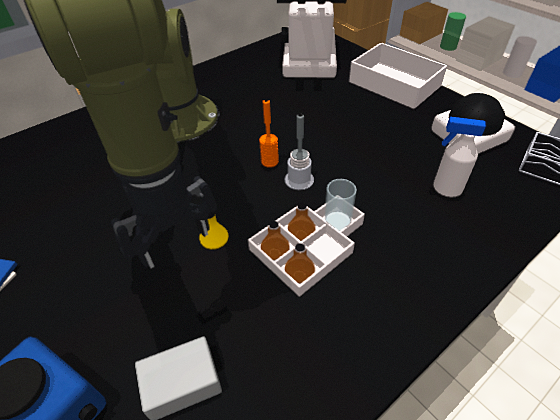

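Three flasks sit upright in their pockets (273,240), (302,222) and (300,265). The beaker is in the end pocket (341,205), the brush is in its stand (300,150), and the arm is clear.

```bash
python3 -c "
from h import *
print(env.job_done())"
```

```text
the job is handed in; nothing more can be done
None
```

The job is handed in, with no verdict returned: the beaker was scrubbed with three strokes and set down in the end pocket, the brush is back in its stand, all three amber flasks are upright in pockets, and I left the spray bottle and clear box alone.

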